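# Dig the sample bottle out of the bin and stand it on the balance

### The job

A square sample bottle with a blue cap lies buried in the grey bin under an orange tube rack and a white kit carton: take these two off and put them down on the bench, clear of the bin and the balance. Lift the bottle out and lay it on its side on the blue pad, let go, then take it again with another grip and gently stand it upright, cap up, in the middle of the balance pan. Leave the brown jar, the white beaker and the forceps where they are.

Things in the scene. Friction and masses are not known exactly. Their poses are not given: they have to be found in the camera images.
- bottle_center (a point): Square cream sample bottle, 105 mm long, 0.14 kg or so. Point: centre of its whole length, on its axis; x runs from base to cap. Flat-sided body 44 x 44 mm from x = -52.5 (flat base) to +25.5 mm; blue cap, 32 mm across, +28.5 to +52.5 mm; mass centre at about -7 mm. Starts lying flat in the bin, roughly along the bin's x. Let go on its base within 15 degrees of upright, it rights itself.
- carton_center (a point): White closed kit carton with a teal band, 140 (x) x 60 (y) x 36 (z) mm, about 0.1 kg; the point is its centre. It lies flat, balanced across the bottle's upper side (its length crosswise to the bottle).
- rack_center (a point): Orange tube rack (a solid block, empty), 130 (x) x 42 (y) x 32 (z) mm, about 0.07 kg; the point is its centre. It lies flat on top of the carton, lengthwise over the bottle.
- bin: Grey open-topped bin, fixed to the bench, outside 200 (x) x 250 (y) x 75 (z) mm, walls and floor 5 mm thick; the origin is the centre of its underside, on the bench. A loose yellow slide case, 80 x 18 x 20 mm, lies on its floor along the -y wall: clutter, of no account.
- pad: Blue absorbent pad, fixed flat on the bench, 190 (x) x 170 (y) x 4 mm thick; the origin is the centre of its underside, on the bench. It may be to the robot's left or right; the balance is on the other side.
- pan (a point): Centre of the upper face of the balance's round steel pan, 120 mm across, fixed (it does not sink), 70 mm above the bench. The balance is a white box 56 mm high, fixed; in the frame of this point the box reaches from x = -120 to +80 mm and y = -80 to +80 mm, with its display at -x.
- jar: Bystander: brown jar with a black cap, 60 mm across, 90 mm high, standing beyond the bin; the origin is the centre of its underside. Leave alone.
- beaker: Bystander: white beaker, 68 mm across, 80 mm high, standing to the left; the origin is the centre of its underside. Leave alone.
- forceps: Bystander: steel forceps 120 mm long lying flat beyond the bin; the origin is its middle. Leave alone. Fixed equipment stands only beyond x = 0.75 m, or more than 0.50 m to the left or right of the robot. The bench at x 0.57 to 0.71 m, 0.26 to 0.36 m to the left or right, starts empty.
- balance: The balance as a whole (see the pan's centre); the origin is on the bench, directly below the pan's centre, same axes.

How it is judged (in metres and radians):
On the way, in this order (a step that is already met when the one before it is completed fails the run):
1. the rack and the carton are down on the bench, clear of the bin (horizontal distance between each of rack_center, carton_center and bin above 0.11 m and height (world z) of each of rack_center, carton_center below 0.045 m and contact force between each of rack, carton and balance below 0.05 N and contact force between the fingers and rack below 0.1 N and contact force between the fingers and carton below 0.1 N), for 0.2 s.
2. the bottle lies on its side on the pad, released (x of bottle_center in the frame of pad between -0.095 and 0.095 m and y of bottle_center in the frame of pad between -0.085 and 0.085 m and z of bottle_center in the frame of pad between 0.01 and 0.04 m and angle between bottle_center's own x axis and vertical between 1.3 and 1.84 rad and contact force between the fingers and bottle below 0.1 N and contact force between bottle and pad above 0.3 N), for 0.2 s.
At the end, for the whole second after the job is handed in: The bottle stands at rest on its base on the balance pan, cap up within 0.12 rad of vertical, its axis within 35 mm of the pan's centre; the rack and the carton lie on the bench, their centres more than 110 mm from the bin's centre and less than 45 mm above the bench, not touching the balance (angle between bottle_center's own x axis and vertical below 0.12 rad and horizontal distance between bottle_center and pan below 0.035 m and z of bottle_center in the frame of pan between 0.045 and 0.06 m and linear speed of bottle below 0.03 m/s and angular speed of bottle below 0.2 rad/s and horizontal distance between each of rack_center, carton_center and bin above 0.11 m and height (world z) of each of rack_center, carton_center below 0.045 m and contact force between each of rack, carton and balance below 0.05 N).
It fails at once if the brown jar is moved more than 30 mm (distance of jar from where it was at the start of the episode above 0.03 m).
It fails at once if the white beaker is moved more than 30 mm (distance of beaker from where it was at the start of the episode above 0.03 m).
It fails at once if the forceps is moved more than 30 mm (distance of forceps from where it was at the start of the episode above 0.03 m).
It fails at once if the bottle is dropped or banged onto the balance pan (faster than 0.4 m/s as it meets the pan) (horizontal distance between bottle_center and pan below 0.06 m and z of bottle_center in the frame of pan below 0.057 m and linear speed of bottle above 0.4 m/s).
It also fails if it takes over 72 s, if anything falls off the work surface, if the arm or the gripper's body presses on something with over 40 N, if the wrist force passes 120 N, or if a joint passes its speed limit or range.

### The arm

A 6-joint arm with a two-finger parallel gripper is mounted at the origin on the work surface. World frame = base frame: x ahead of the robot, y to its left, z up, the work surface at z = 0. Lengths are in m, angles in degrees, forces in N, time in s.
With the tool pointing down it reaches from about 0.35 to 0.875 m from the base axis. Payload 4.2 kg.
Tool frame: the origin (TCP) lies midway between the tips of the shut fingers; the grasp point (between the pads) lies 19 mm behind it; y points along the fingers, z is the direction in which the jaws open and shut, and the axes are right-handed (so a half turn about y gives the same grasp; the last joint's range is limited). The gripper opens to 87 mm and grips with 3 to 60 N. Pads are 19 mm wide; open, the fingers measure 117 mm over their backs; the gripper's body (75 mm by 190 mm) begins 51 mm behind the grasp point.
Start: joints at [-56.517, 22.042, 0.453, 0, -68.411, -14.817], TCP at [0.2, -0.592, 0.196] pointing down, gripper open.
Joint ranges: [-179.83, 179.83], [-69.29, 118.12], [-61.27, 80.66], [-181.25, 117.63], [-171.15, -9.14], [-177.46, 177.46]. Speed limits (degrees/s): [159.86, 159.86, 180, 180, 180, 180].

### API

Orientations are given as [roll, pitch, yaw] about the fixed x, y, z axes, in that order (R = Rz(yaw) Ry(pitch) Rx(roll)).
In Python, from workcell import env gives the robot as it stands. The module is installed in compiled form; this text tells all that it offers. Calls block until the motion is done:
- env.goto(position, orientation): joint-space move of the TCP to a pose.
- env.move_straight(position, rotation=None, rate=0.15, force_limit=None): straight line of the TCP; rotation=None keeps the orientation; rate is the mean speed in m/s. With force_limit (N) it stops when the force on the tool has changed by that much, and returns True; else False.
- env.set_joints(angles): joint-space move.
- env.gripper_to(opening, grasp_force=None): opening from 0.0 (shut) to 1.0 (fully open); grasp_force is the grip in N (None keeps the last); returns when the fingers have stopped.
- env.dwell(seconds).
- env.inverse_kinematics(position, orientation): joint angles nearest the present ones, or None.
- env.read_state(): the state.
- env.grab_frame(name): name is "scene" or "top" or "wrist"; returns a dict with "image" (420x560x3 uint8, blue, green, red), "fx", "fy", "cx", "cy" (pixels), "position" and "orientation" of the camera in the world. Camera axes: x right, y up, looking along -z (the intrinsics and any distortion apply to the point x, -y, -z); pixel columns grow to the right and rows downward; lengths in m; the calibration is good to about 2 mm. A picture is of the moment at which its call begins. There is no depth.
A pose or a line that the arm cannot do raises env.Unreachable and nothing moves.
- env.close_job(): hands the job in, once; it reports no verdict.
Trained networks look in a picture, given as the dict that the camera call returned (one of the last four; its "shot" number tells which), for a name from the list of things; names that differ only in an ending like _2 or _b are one class to them, and where a whole thing is asked for, a point or a joint stands for the part that bears it (a point fixed in the world has none). Each returns a list of dicts, best first, with "score" (0 to 1); they miss things now and then, are a little off and sometimes report something else, mostly with a low value. They report only what shows in the picture. A call takes as long as a camera call.
- env.search_frame(picture, thing): "xyz" ([x, y, z] in m, in world coordinates, good to about 4 mm: the middle of the surface that is visible of it).
- env.trace(picture, thing): "mask" (420x560 bool, what is visible of it).
The state is a dict: "clock": time; "joint_positions": joint angles; "qvel": joint speeds; "joint_torque": joint torques, N m; "position": TCP position; "tool_rot": TCP orientation; "force": force on the tool from outside, world axes, zero at the start; "wrist_torque": the same for the moment, N m; "opening": opening from 0.0 (shut) to 1.0 (fully open).
Only numpy, scipy, OpenCV 4.12 (cv2) and the standard library are available. Lean on these libraries where they do the work, as an engineer would, in place of code of your own. Each camera call takes 0.05 s, during which the arm holds its last target. There are 200 camera calls.

## Working session

There is one attempt and no reset: what is moved stays moved. The work goes in short steps, each a Python script; the robot and the scene stay as the last script left them, time stands still between calls to the robot, and variables do not carry over. Pictures are saved under pics/ and viewed, about 8 in all and at most 12, crops included, and the job is handed in when it is done.

```bash
mkdir -p pics
python3 - <<'E'
from workcell import env
import cv2,numpy as np
s=env.read_state();print(s['clock'],s['position'],s['tool_rot'],s['opening'])
for n in("top","scene"):
    f=env.grab_frame(n);cv2.imwrite(f"pics/{n}0.png",f['image']);print(n,f['fx'],f['cx'],f['cy'],np.round(f['position'],3),np.round(f['orientation'],2),[k for k in f])
    for t in("rack_center","carton_center","bottle_center","bin","pad","pan","balance","jar","beaker","forceps"):
        r=env.search_frame(f,t);print(t,[(np.round(a['xyz'],3).tolist(),round(a['score'],2)) for a in r[:2]])
        if n=="top" and t in("rack_center","carton_center","bin","pad","balance"):
            m=env.trace(f,t)
            if m: print('   rect',cv2.minAreaRect(np.argwhere(m[0]['mask'])[:,::-1].astype(np.float32)))
E
```

```text
0.0 [ 0.19985909 -0.59148418  0.19515554] [-8.98744612e+01  4.47285421e-03  1.86578116e+01] 0.9962188952181852
top 512.6175997898364 273.3482916744657 208.20811444190605 [0.481 0.057 1.444] [  4.74  -0.54 -88.28] ['image', 'fx', 'fy', 'cx', 'cy', 'position', 'orientation', 'shot']
rack_center [([0.542, -0.002, 0.117], 0.96)]
   rect ((293.5741882324219, 225.9583740234375), (49.997684478759766, 16.996807098388672), 15.708637237548828)
carton_center [([0.518, -0.017, 0.083], 0.89)]
   rect ((296.55743408203125, 228.89671325683594), (23.17742156982422, 52.58742904663086), 13.13402271270752)
bottle_center [([0.677, 0.481, 0.048], 0.31)]
bin [([0.678, 0.48, 0.046], 0.37)]
   rect ((304.7558288574219, 224.90457153320312), (93.18599700927734, 74.69630432128906), 7.305759906768799)
pad [([0.435, -0.354, 0.005], 0.67)]
   rect ((415.6773681640625, 269.773681640625), (68.37939453125, 60.37646484375), 78.31063079833984)
pan [([0.42, 0.355, 0.057], 0.6)]
balance [([0.422, 0.358, 0.057], 0.8)]
   rect ((156.26028442382812, 268.523193359375), (75.06865692138672, 62.514400482177734), 84.47245788574219)
jar [([0.778, 0.024, 0.092], 0.61)]
beaker [([0.676, 0.482, 0.046], 0.75)]
forceps [([0.752, -0.183, 0.003], 0.63)]
scene 491.9126478424827 274.65295145682177 207.87266833263368 [ 1.067 -0.729  0.95 ] [46.75 -0.46 29.99] ['image', 'fx', 'fy', 'cx', 'cy', 'position', 'orientation', 'shot']
rack_center []
carton_center [([0.582, -0.031, 0.088], 0.84)]
bottle_center [([0.553, -0.043, 0.026], 0.62), ([0.441, -0.365, 0.005], 0.62)]
bin [([0.567, -0.074, 0.024], 0.74)]
pad [([0.443, -0.366, 0.003], 0.58)]
pan [([0.444, 0.32, 0.059], 0.69)]
balance [([0.444, 0.322, 0.055], 0.98)]
jar [([0.787, 0.004, 0.07], 0.56)]
beaker [([0.675, 0.446, 0.057], 0.58), ([0.446, 0.321, 0.058], 0.31)]
forceps [([0.75, -0.179, 0.005], 0.64)]
```

View images.

Run:
```python
import cv2
cv2.imwrite("pics/top0c.png",cv2.resize(cv2.imread("pics/top0.png")[130:330,100:470],None,fx=2.15,fy=2.15,interpolation=cv2.INTER_CUBIC))
```

```text
(no output)
```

View pics/top0c.png

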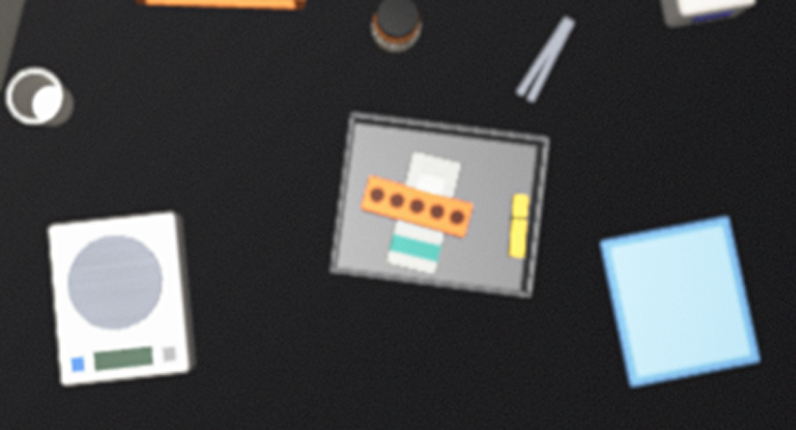

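View pics/scene0.png

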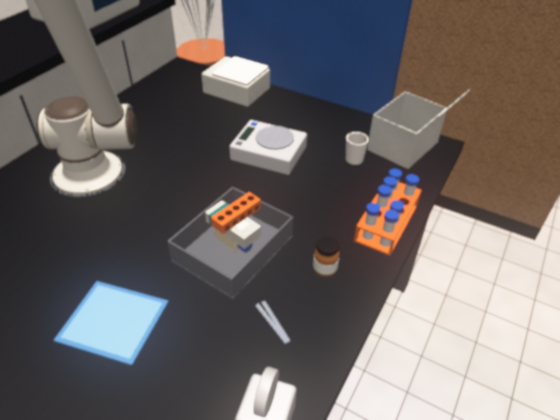

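The top view shows the orange rack (crop 417,205) running along world y on the carton, which runs along x. The balance is on the left, the pad on the right, and the forceps and jar beyond the bin. The scene view shows a blue cap just below the carton at about (243,246). Next I'll compute poses by projecting the masks onto planes of known height.

```bash
cat > h.py <<'E'
from workcell import env
import cv2,numpy as np
from scipy.spatial.transform import Rotation as R
def proj(f,uv,z):
    uv=np.asarray(uv,float)
    d=np.c_[(uv[:,0]-f['cx'])/f['fx'],-(uv[:,1]-f['cy'])/f['fy'],-np.ones(len(uv))]
    d=d@R.from_euler('xyz',f['orientation'],degrees=True).as_matrix().T
    p=np.asarray(f['position']); return (p+d*((z-p[2])/d[:,2])[:,None])[:,:2]
def rect(f,thing,z):
    m=env.trace(f,thing)
    if not m: print(thing,'none');return None
    k=m[0]['mask'].astype(np.uint8)
    n,l,st,_=cv2.connectedComponentsWithStats(k)
    uv=np.argwhere(k)[:,::-1]
    (c,s,a)=cv2.minAreaRect((proj(f,uv,z)*1000).astype(np.float32))
    if s[0]<s[1]: a+=90;s=s[::-1]
    a=(a+90)%180-90
    print(thing,'c',np.round(c,1),'size',np.round(s,1),'long-axis yaw',round(a,1),'score',round(m[0]['score'],2)); return np.array(c)/1000,s,a
def down(yaw): return [-90,0,yaw]   # jaws open along yaw+90
E
python3 - <<'E'
from h import *
f=env.grab_frame('top')
for t,z in(("rack_center",.117),("carton_center",.085),("bin",.075),("pad",.004),("balance",.056),("pan",.07),("jar",.09),("beaker",.08)): rect(f,t,z)
# IK tests for final placing: tool 30deg below horizontal, heading psi, tool x pointing up-ish or down-ish
pan=np.array([.43,.345,.07]);pad=np.array([.435,-.354,.004])
def tilt(psi,th,flip=1):
    # y = heading psi, th below horizontal; z = horizontal jaws
    h=np.array([np.cos(psi),np.sin(psi),0]);y=h*np.cos(th)-np.array([0,0,np.sin(th)])
    z=flip*np.array([-h[1],h[0],0]);return R.from_matrix(np.c_[np.cross(y,z),y,z]).as_euler('xyz',degrees=True),y
for name,c,th in(("pan",pan+[0,0,.05],30),("pad",pad+[0,0,.03],60)):
  for flip in(1,-1):
    o=[]
    for p in range(-180,180,30):
        e,y=tilt(np.radians(p),np.radians(th),flip)
        q=env.inverse_kinematics(c+.019*y,e);q2=env.inverse_kinematics(c+.019*y+[0,0,.1],e)
        if q is not None and q2 is not None:o.append((p,np.round(q).astype(int).tolist()))
    print(name,flip,*o,sep='\n ')
E
```

```text
rack_center c [546.5  -4.9] size [126.2  42.8] long-axis yaw 75.8 score 0.8
carton_center c [541.8 -15.2] size [139.7  61.9] long-axis yaw -12.3 score 0.81
bin c [552.4 -34.4] size [254.8 203.5] long-axis yaw 84.4 score 0.98
pad c [ 440.1 -356.7] size [189.7 173.7] long-axis yaw 12.8 score 0.89
balance c [424.2 356.2] size [198.9 165.6] long-axis yaw 7.6 score 0.71
pan c [426. 353.] size [196.1 164.3] long-axis yaw 8.6 score 0.97
jar c [774.6  26. ] size [70.7 56.3] long-axis yaw 1.7 score 0.96
beaker c [667.  465.1] size [78.8 63.8] long-axis yaw 47.2 score 0.81
pan
 1
 (-180, [36, 49, 24, -34, -116, 54])
 (-150, [47, 53, 26, -17, -122, 72])
 (-120, [57, 52, 17, 3, -115, 93])
 (-90, [67, 47, -1, 20, -100, 106])
 (-60, [74, 39, -23, 39, -81, 110])
 (-30, [74, 29, -48, 69, -64, 104])
 (30, [15, 18, -56, -162, -45, 84])
 (60, [14, 17, -34, -103, -40, 44])
 (90, [15, 24, -19, -76, -60, 35])
 (120, [19, 33, -3, -59, -81, 36])
 (150, [26, 42, 13, -47, -100, 42])
pan
 -1
 (-180, [36, 49, 24, -34, -116, -126])
 (-150, [47, 53, 26, -17, -122, -108])
 (-120, [57, 52, 17, 3, -115, -87])
 (-90,
[... 292 characters left out ...]

 1
 (-180, [-18, 40, -7, 9, -73, 103])
 (-150, [-12, 36, -20, 23, -59, 116])
 (-120, [-11, 30, -38, 44, -43, 123])
 (-90, [-24, 23, -53, 90, -27, 118])
 (0, [-37, 22, -23, -43, -26, -17])
 (30, [-42, 28, -13, -41, -47, 10])
 (60, [-41, 33, -4, -33, -63, 29])
 (90, [-37, 38, 3, -24, -75, 48])
 (120, [-31, 41, 6, -14, -81, 67])
 (150, [-24, 42, 2, -3, -80, 86])
pad
 -1
 (-180, [-18, 40, -7, 9, -73, -77])
 (-150, [-12, 36, -20, 23, -59, -64])
 (-120, [-11, 30, -38, 44, -43, -57])
 (-90, [-24, 23, -53, 90, -27, -62])
 (0, [-37, 22, -23, -43, -26, 163])
 (60, [-41, 33, -4, -33, -63, -151])
 (90, [-37, 38, 3, -24, -75, -132])
 (120, [-31, 41, 6, -14, -81, -113])
 (150, [-24, 42, 2, -3, -80, -94])
```

Run:
```python
from h import *
c=[.5455,-.004]
env.goto([*c,.20],down(75.8)); env.move_straight([*c,.091],rate=.12,force_limit=8)
env.gripper_to(0.3,grasp_force=15); print(env.read_state()['opening'],env.read_state()['position'])
env.move_straight([*c,.2],rate=.2)
s=env.read_state();print(s['opening'],s['clock'])
if s['opening']>.35:
    env.goto([.64,.31,.12],down(0)); print(env.move_straight([.64,.31,.008],rate=.12,force_limit=6),env.read_state()['position'])
    env.gripper_to(.8); env.move_straight([.64,.31,.12],rate=.25)
    f=env.grab_frame('top');cv2.imwrite('pics/top1.png',f['image'])
    rect(f,"rack_center",.032);r=rect(f,"carton_center",.085)
    m=env.trace(f,'bottle_center');print([(a['score'],np.argwhere(a['mask']).mean(0)) for a in m])
    cv2.imwrite("pics/top1c.png",cv2.resize(f['image'][130:330,100:470],None,fx=2.15,fy=2.15,interpolation=cv2.INTER_CUBIC))
print(env.read_state()['clock'])
```

```text
0.3005319044679093 [ 0.54562562 -0.00397544  0.09117169]
0.3011452683123888 7.175
7.175
```

Run:
```python
from h import *
a=env.grab_frame('scene')['image'][120:330,120:400]; f=env.grab_frame('wrist');b=f['image']
cv2.imwrite('pics/p3.png',np.hstack([cv2.resize(a,(480,360)),cv2.resize(b,(320,240)) if 0 else cv2.copyMakeBorder(cv2.resize(b,(320,240)),0,120,0,0,0)]))
for t in("rack_center","carton_center"):print(t,[(np.round(r['xyz'],3),r['score']) for r in env.search_frame(f,t)])
```

```text
rack_center [(array([ 0.544, -0.009,  0.121]), 0.56)]
carton_center [(array([ 0.52 , -0.014,  0.085]), 0.66)]
```

View pics/p3.png

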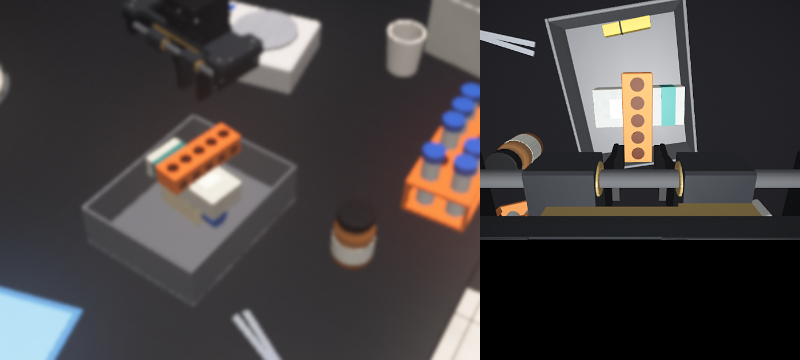

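Nothing was gripped: the fingers stopped at the commanded 0.3, and the rack is still in place on the carton. I'll retry with a full close, after checking the wrist-camera projection.

Run:
```python
from h import *
f=env.grab_frame('wrist')
r=rect(f,"rack_center",.117); rc=rect(f,"carton_center",.085)
p=np.array([[.5455,-.004,.2],[.5455,-.004,.1]])-f['position']
q=R.from_euler('xyz',f['orientation'],degrees=True).inv().apply(p);print('tcp px',np.c_[f['cx']-f['fx']*q[:,0]/q[:,2],f['cy']+f['fy']*q[:,1]/q[:,2]],f['position'])
env.gripper_to(1.0)
c=[.5455,-.005]
env.move_straight([*c,.091],rate=.2,force_limit=8)
env.gripper_to(0.0,grasp_force=15); s=env.read_state();print(s['opening'],s['position'],s['force'])
env.move_straight([*c,.13],rate=.1)
s=env.read_state();print(s['opening'],s['clock'],s['force'])
f=env.grab_frame('wrist');cv2.imwrite('pics/w2.png',f['image'])
```

```text
rack_center c [545.2  -7.8] size [129.8  41.8] long-axis yaw 76.3 score 0.81
carton_center c [540.6 -19. ] size [139.7  64.2] long-axis yaw -12.2 score 0.65
tcp px [[277.25783544 255.20592389]
 [277.18257098 208.60528914]] [ 0.52614064 -0.08096732  0.38611471]
0.009329238859016209 [ 0.54567777 -0.00499036  0.0911686 ] [-0.30918902  0.15703926  2.95182467]
0.006984505760724829 11.4833 [-0.88708415  1.00289195 -0.19248418]
```

View pics/w2.png

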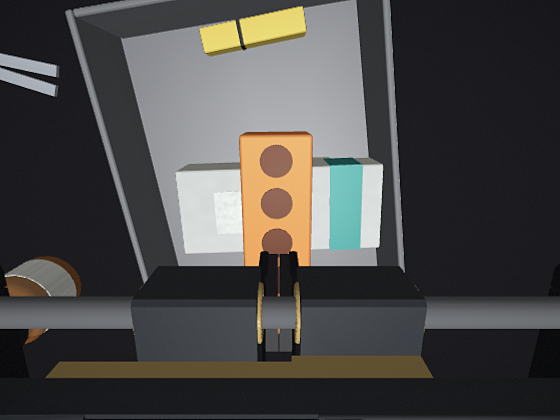

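The fingers shut directly over the centre hole without touching the rack. That doesn't fit with a rack top at z = 0.117. I'll probe the height with shut fingers and compare it with the camera scale.

Run:
```python
from h import *
f=env.grab_frame('wrist'); print(f['position'])
rect(f,"rack_center",.117); rect(f,"carton_center",.085)
# probe off-hole: between holes 2 and 3, on the solid part
c=[.5485,.007]
env.move_straight([*c,.13],rate=.1)
hit=env.move_straight([*c,.086],rate=.05,force_limit=3); s=env.read_state();print(hit,s['position'],s['force'],s['clock'])
f=env.grab_frame('wrist');cv2.imwrite('pics/w3.png',f['image'])
g=env.grab_frame('scene');cv2.imwrite('pics/s3.png',g['image'])
env.move_straight([*c,.14],rate=.15)
a=cv2.resize(g['image'][130:290,140:340],(450,360));b=cv2.resize(f['image'],(350,262));b=cv2.copyMakeBorder(b,0,98,0,0,0)
cv2.imwrite('pics/p5.png',np.hstack([a,b]))
```

```text
[ 0.5259028  -0.08199474  0.31689859]
rack_center c [539.5 -32. ] size [81.  41.5] long-axis yaw 76.3 score 0.6
carton_center c [540.  -19.7] size [139.   65.3] long-axis yaw -12.4 score 0.59
True [0.54867403 0.00712433 0.09116253] [ 0.62290414 -0.42754424  2.67323348] 12.6917
```

View pics/p5.png

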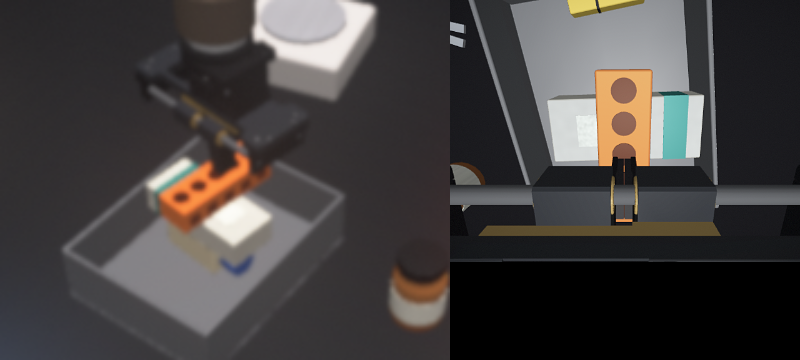

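The probe touched the rack top at a reported TCP z of 0.091, while the cameras put that face at 0.117. The finger edge in the wrist picture (row about 252) also sits about 26 mm short of the reported TCP. So the real fingertips are about 26 mm behind the reported TCP, and I'll apply that as a tool correction. The stall test below and the placing contact will check it.

```bash
cat >> h.py <<'E'
D=.026  # real fingertip lies this far behind the reported TCP (measured by touch)
def tip(x,y,z): return [x,y,z-D]
E
python3 - <<'E'
from h import *
env.gripper_to(1.0)
c=(.5455,-.0065)
env.move_straight(tip(*c,.13),rate=.2)
print(env.move_straight(tip(*c,.092),rate=.1,force_limit=5),env.read_state()['position'])
env.gripper_to(0.0,grasp_force=15); s=env.read_state();print(s['opening'],s['position'],s['force'])
if s['opening']>.3:
    env.move_straight(tip(*c,.2),rate=.2); s=env.read_state();print(s['opening'],s['clock'],s['force'])
    env.goto(tip(.64,.31,.12),down(0)); print(env.move_straight(tip(.64,.31,.0),rate=.1,force_limit=5),env.read_state()['position'],env.read_state()['clock'])
f=env.grab_frame('scene');cv2.imwrite('pics/s4.png',f['image'])
E
```

```text
False [ 0.5463296  -0.00622571  0.06679892]
0.4804105713236064 [ 0.54545866 -0.00651473  0.06601251] [-1.42567254  0.74593539 -0.03123632]
0.4886107621730942 17.1667 [ 0.3085631 -0.0852597 -0.5245142]
True [ 0.63917754  0.30917659 -0.02024451] 19.725
```

View pics/s4.png

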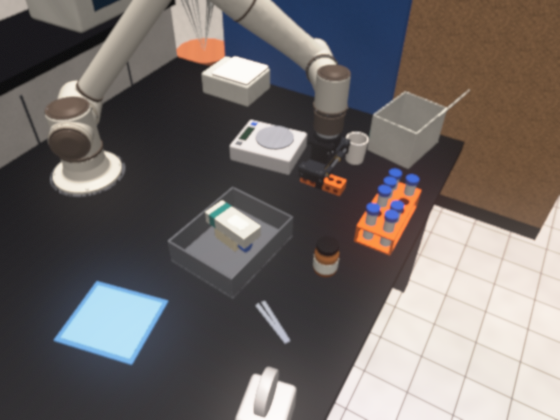

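The rack is gripped (0.48, about 42 mm) and touched the bench at TCP -0.020, against -0.019 predicted, so the 26 mm correction holds. Releasing it and moving on to the carton.

Run:
```python
from h import *
env.gripper_to(1.0); env.move_straight(tip(.64,.31,.12),rate=.25)
f=env.grab_frame('top'); rect(f,"rack_center",.032)
c,_,a=rect(f,"carton_center",.085)
if np.hypot(*(c-[.541,-.017]))<.015 and abs(a+12.3)<8:
    env.goto(tip(*c,.14),down(a)); env.move_straight(tip(*c,.056),rate=.12,force_limit=6)
    env.gripper_to(0.0,grasp_force=15);s=env.read_state();print(s['opening'],s['position'],s['clock'])
    if s['opening']>.6:
        env.move_straight(tip(*c,.15),rate=.2); print(env.read_state()['opening'])
        env.goto(tip(.64,-.315,.12),down(0)); print(env.move_straight(tip(.64,-.315,-.01),rate=.12,force_limit=5),env.read_state()['position'])
        env.gripper_to(1.0); env.move_straight(tip(.64,-.315,.16),rate=.3)
f=env.grab_frame('top');cv2.imwrite('pics/top5c.png',cv2.resize(f['image'][130:330,100:470],None,fx=2.15,fy=2.15,interpolation=cv2.INTER_CUBIC))
rect(f,"bottle_center",.049);rect(f,"carton_center",.036);print(env.search_frame(f,"bottle_center"),env.read_state()['clock'])
```

```text
rack_center c [598.9 306.5] size [49.9 46.7] long-axis yaw 1.8 score 0.67
carton_center c [540.4 -16.2] size [140.4  62.8] long-axis yaw -12.8 score 0.72
0.6872712838501521 [ 0.54057284 -0.01614642  0.03029173] 24.2667
0.6859711401716371
True [ 0.63818384 -0.31376488 -0.02165505]
bottle_center c [545.7 -22.9] size [105.9  47.6] long-axis yaw -13.3 score 0.86
carton_center c [ 626.3 -318.7] size [117.7  49.8] long-axis yaw 0.4 score 0.9
[{'xyz': [0.5412, -0.0223, 0.0444], 'score': 0.68}] 28.6083
```

View pics/top5c.png

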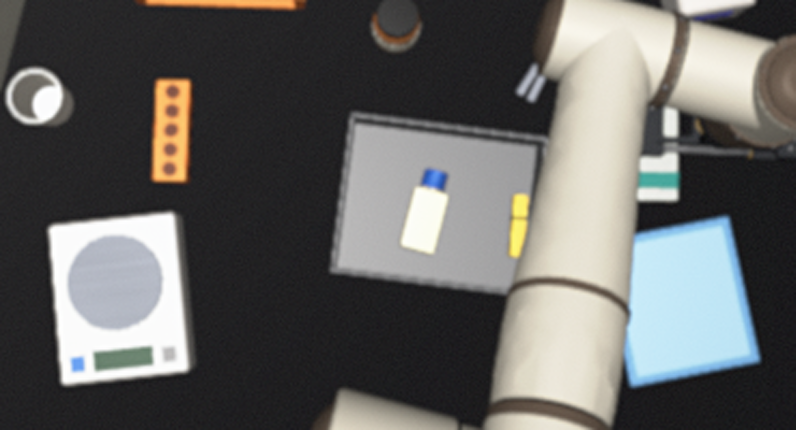

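The bottle is uncovered. It lies along x with its cap at +x (crop 434,180), centred near (0.546,-0.023) at yaw -13°. The rack (crop 171,130) and the carton (658,150) are both down on the bench. Next I'll lay the bottle on the pad with the same heading.

```bash
cat >> h.py <<'E'
def tilt(psi,th,flip=1):  # tool pointing along heading psi, th below horizontal (deg), jaws horizontal
    psi,th=np.radians([psi,th]);h=np.array([np.cos(psi),np.sin(psi),0]);y=h*np.cos(th)-np.array([0,0,np.sin(th)])
    z=flip*np.array([-h[1],h[0],0]);return R.from_matrix(np.c_[np.cross(y,z),y,z]).as_euler('xyz',degrees=True),y
E
python3 - <<'E'
from h import *
a=-13.3;u=np.array([np.cos(np.radians(a)),np.sin(np.radians(a))])
g=np.array([.5455,-.0225])-.007*u
env.goto(tip(*g,.12),down(a)); print(env.move_straight(tip(*g,.029),rate=.12,force_limit=6))
env.gripper_to(0.0,grasp_force=25);s=env.read_state();print(s['opening'],s['position'],s['clock'])
if s['opening']>.4:
    env.move_straight(tip(*g,.16),rate=.2); print(env.read_state()['opening'])
    p=np.array([.44,-.357])-.007*u
    env.goto(tip(*p,.10),down(a)); print(env.move_straight(tip(*p,.022),rate=.1,force_limit=4),env.read_state()['position'])
    env.gripper_to(0.9); env.move_straight(tip(*p,.13),rate=.3)
    s=env.read_state();print(s['clock'],np.round(s['joint_positions']))
f=env.grab_frame('wrist')
rect(f,"bottle_center",.048);cv2.imwrite('pics/w6.png',f['image'])
t=env.grab_frame('top');b=t['image'][200:320,100:220]
c=cv2.HoughCircles(cv2.cvtColor(b,cv2.COLOR_BGR2GRAY),cv2.HOUGH_GRADIENT,1,50,param1=60,param2=12,minRadius=18,maxRadius=27);print(c)
if c is not None: print('pan',proj(t,c[0][:,:2]+[100,200],.07), 'expect radius',.06*t['fx']/1.374)
for flip in(1,-1):
  for psi in(150,165,180):
    e,y=tilt(psi,70,flip);q=env.inverse_kinematics(np.array([.44,-.357,.026])+(.008+D)*y,e);print('pad',flip,psi,None if q is None else np.round(q))
  for psi in(90,105,120,150):
    e,y=tilt(psi,20,flip);q=env.inverse_kinematics(np.array([.445,.357,.115])+(.008+D)*y,e);print('pan',flip,psi,None if q is None else np.round(q))
E
```

```text
False
0.5016293568506843 [ 0.53874205 -0.02082895  0.00302271] 31.5083
0.5005315989744684
True [ 0.4325501  -0.35423424  0.00094102]
35.7 [-23.  21. -16.  -0. -54. -80.]
bottle_center c [ 435.9 -355.8] size [104.1  43.7] long-axis yaw -13.2 score 0.73
[[[52.5 61.5 22.1]]]
pan [[0.44268046 0.36466797]] expect radius 22.385048025757044
pad 1 150 [-24.  38.  -6.  -2. -66.  85.]
pad 1 165 [-21.  38.  -9.   2. -64.  95.]
pad 1 180 [-19.  37. -12.   7. -60. 104.]
pan 1 90 [ 11.  32. -18. -85. -68.  46.]
pan 1 105 [ 14.  35.  -9. -75. -77.  42.]
pan 1 120 [ 17.  39.   0. -67. -87.  41.]
pan 1 150 [  25.   48.   17.  -54. -107.   42.]
pad -1 150 [-24.  38.  -6.  -2. -66. -95.]
pad -1 165 [-21.  38.  -9.   2. -64. -85.]
pad -1 180 [-19.  37. -12.   7. -60. -76.]
pan -1 90 [  11.   32.  -18.  -85.  -68. -134.]
pan -1 105 [  14.   35.   -9.  -75.  -77. -138.]
pan -1 120 [  17.   39.    0.  -67.  -87. -139.]
pan -1 150 [  25.   48.   17.  -54. -107. -138.]
```

View pics/w6.png

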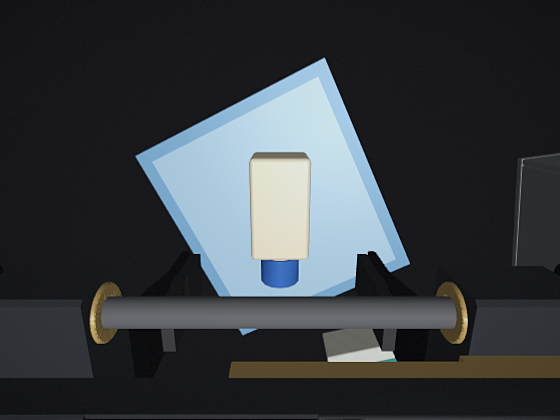

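The bottle lies released on the pad, cap towards the bottom of the wrist view (280,272), centred at about (0.438,-0.356), yaw -13°. I'll regrip it with the tool leaning 20° over the cap side, then turn it upright over the pan and look before lowering.

Run:
```python
from h import *
a=-13.2;u=np.array([np.cos(np.radians(a)),np.sin(np.radians(a)),0])
g=np.array([.438,-.356,.026])-.007*u
e,y=tilt(180+a,70,-1)
T=lambda g,y:g+(.008+D)*y
env.goto(T(g,y)-.08*y,e); print(env.move_straight(T(g,y),rate=.12,force_limit=6))
env.gripper_to(0.0,grasp_force=25);s=env.read_state();print(s['opening'],s['position']-T(g,y),s['clock'])
if s['opening']>.4:
    env.move_straight(T(g,y)+[0,0,.2],rate=.25);print(env.read_state()['opening'])
    e2,y2=tilt(105,20,1);P=np.array([.444,.361,.1155])
    env.goto(T(P,y2)+[0,0,.05],e2)
s=env.read_state();print(s['opening'],s['clock'],s['position'])
f=env.grab_frame('scene');cv2.imwrite('pics/s7.png',cv2.resize(f['image'][60:220,180:400],None,fx=3,fy=3,interpolation=cv2.INTER_CUBIC))
for t in('bottle_center','pan'):print([(np.round(r['xyz'],3),round(r['score'],2)) for r in env.search_frame(f,t)])
```

```text
False
0.5048125559261116 [ 1.43047398e-05  1.82983826e-05 -1.17048964e-05] 37.7667
0.5040206316017463
0.5069452986598602 41.2333 [0.43599512 0.39145256 0.15378323]
[]
[(array([0.483, 0.31 , 0.059]), 0.61), (array([ 0.441, -0.365,  0.008]), 0.58)]
```

View pics/s7.png

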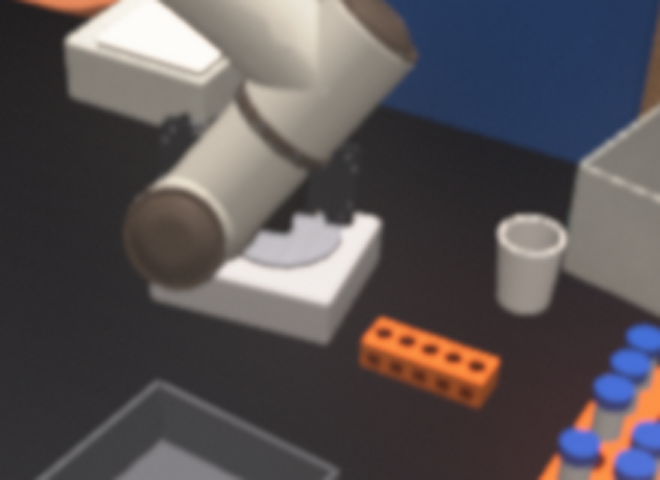

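The gripper hides the bottle in the scene view, so I'll use the wrist view.

Run:
```python
from h import *
f=env.grab_frame('wrist');t=env.grab_frame('top')
b=cv2.resize(t['image'][190:330,90:230],(400,400),interpolation=cv2.INTER_CUBIC)
cv2.imwrite('pics/p8.png',np.hstack([cv2.copyMakeBorder(cv2.resize(f['image'],(400,300)),0,100,0,0,0),b]))
```

```text
(no output)
```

View pics/p8.png

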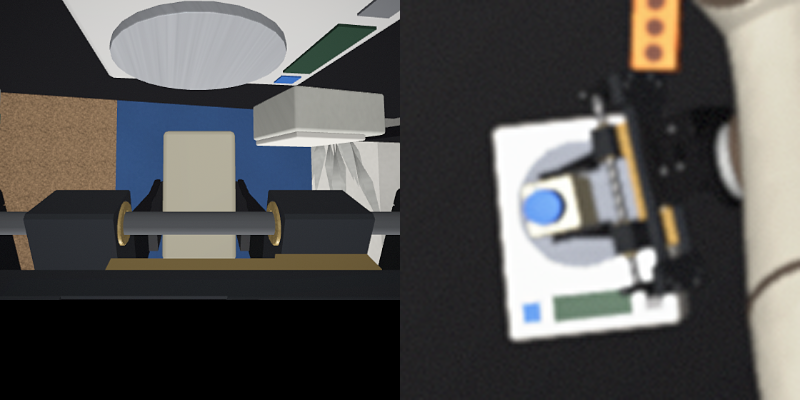

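Run:
```python
from h import *
t=env.grab_frame('top');im=t['image'].astype(int)
m=((im[...,0]-im[...,2]>90)&(im[...,1]>90)).astype(np.uint8); m[:,:125]=0;m[:,160:]=0;m[:250]=0;m[275:]=0
uv=np.argwhere(m)[:,::-1];print(len(uv),uv.mean(0),'cap',proj(t,[uv.mean(0)],.223))
```

```text
120 [139.75       262.05833333] cap [[0.4446957  0.36040124]]
```

The cap is at (0.4447, 0.3604), against a target axis of (0.444, 0.361), so the bottle is upright and centred. Lowering it now.

Run:
```python
from h import *
e2,y2=tilt(105,20,1);P=np.array([.444,.361,.1155])+(.008+D)*y2
env.move_straight(P+[0,0,.012],rate=.06)
print(env.move_straight(P-[0,0,.010],rate=.025,force_limit=3),env.read_state()['position']-P)
q=env.read_state()['position']
env.gripper_to(0.85); env.move_straight(q-.12*y2,rate=.12); env.move_straight(q-.12*y2+[0,-.1,.15],rate=.25)
s=env.read_state();print(s['clock'])
t=env.grab_frame('top');f=env.grab_frame('scene')
im=t['image'].astype(int);m=((im[...,0]-im[...,2]>90)&(im[...,1]>90)).astype(np.uint8); m[:,:125]=0;m[:,160:]=0;m[:250]=0;m[275:]=0
uv=np.argwhere(m)[:,::-1];print('cap',proj(t,[uv.mean(0)],.173))
rect(t,'rack_center',.032);rect(t,'carton_center',.036)
cv2.imwrite('pics/p9.png',np.hstack([cv2.resize(t['image'][190:330,90:230],(400,400)),cv2.resize(f['image'][70:210,200:340],(400,400))]))
```

```text
True [-1.33313935e-04  5.85361521e-05 -1.81043873e-03]
45.75
cap [[0.44442167 0.36051378]]
rack_center c [636.6 306.3] size [131.3  46.6] long-axis yaw 0.7 score 0.58
carton_center c [ 636.  -310.6] size [143.3  73.5] long-axis yaw 3.5 score 0.75
```

View pics/p9.png

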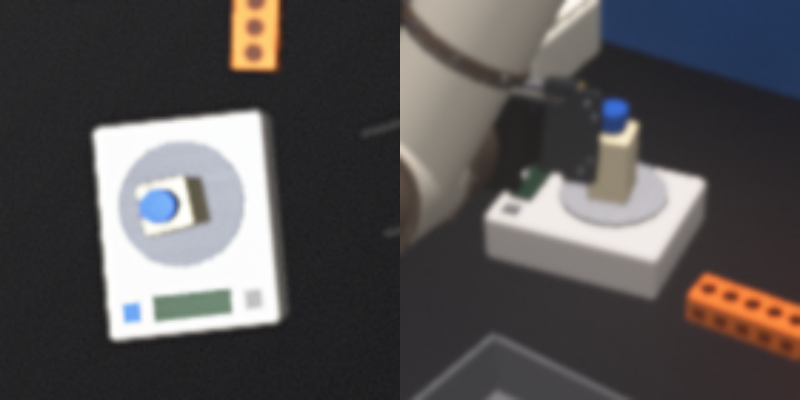

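The bottle stands upright and free on the pan, and the rack and carton lie on the bench. Handing in.

```bash
python3 -c "
from workcell import env
env.close_job();print(env.read_state()['clock'])"
```

```text
the job is handed in; nothing more can be done
the job is handed in; nothing more can be done
```

I finished the task and handed it in at about 46 s of the 72 s allowed; no verdict is reported.

**What I did:** I moved the rack and then the carton out to the bench. I laid the bottle on the pad, let go, and took it again with the tool leaning 20° over the cap side. Then I turned it upright, lowered it onto the pan under a 3 N force limit, let go and backed away.

**Last checks:**
- **Bottle:** it stands cap up and free of the gripper. The cap is at (0.444, 0.361), within about 4 mm of my two pan-centre estimates, (0.443, 0.365) and (0.445, 0.358).
- **Rack and carton:** they lie flat at about (0.637, 0.306) and (0.636, -0.311), clear of the bin and the balance. The carton's outline measured wider than it is (73 mm against 60), so its position is a little rougher.
- **Jar, beaker and forceps:** I never touched them, but I did not re-measure them at the end.

**What failed or disagreed:**
- **First grasps:** my first two tries at the rack closed on air. A touch test showed the real fingertips about 26 mm short of the reported tool point. I corrected for this, and the contact heights when putting things down then agreed to about 1–2 mm.
- **Network outputs:** some were off. The scene-view pan position was up to about 6 cm from the others, and an early bottle detection was false. I relied on masks projected through the camera calibration instead.

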